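Slide the drying board home into its notches

TASK

One of the two plywood drying boards in front of you has been left part-way out, towards you, on its stand. With the fingertips, push it by its near edge along its runners, away from you, until the cleat under that edge drops into the notches of both runners and the board lies flat like its neighbour; then take your hand away. Do not lift the board, keep the freshly painted figures standing on it, and leave the neighbouring board and everything else on the bench where it is.

Things in the scene. Friction and masses are not known exactly. Their poses are not given: they have to be found in the camera images.
- stand: Low drying stand fixed to the bench, left or right, whose board is part-way out. Two 25 mm wide aluminium runners, tops 70 mm above the bench, 156 mm open gap between (only low cross-bars, 20 mm high). Outer flanges, 206 mm apart inside and 86 mm high, guide the board. Origin at bench height midway between the notches; x along the runners, away from the robot (home direction), y left, z up.
- notch (a point): Midpoint between the two notches, at runner-top height (70 mm above the bench). Each runner and its flange are cut through by one notch, 28 mm long, 14 mm to either side of this point; with the board out it covers the runners' notches, but the gaps in the flanges show. The runners reach 165 mm from here towards the robot and 225 mm away from it. Axes as the stand.
- board: Loose plywood board: 220 (x) x 200 x 12 mm, 0.3-0.5 kg, cleat 18 mm thick and 12 mm deep flush under its near edge. Origin: centre of plywood underside; x near to far edge, z up. Out, it rides on the cleat, tilted 0.06 rad, near edge up. Home it lies flat, origin 70 mm high, x = 96-106 mm in the stand frame; starts 54-126 mm short. Waxed, slides at 1-5 N; notch far walls stop the dropped cleat.
- board_edge (a point): Where to push: mid-width of the near edge, on its upright face 24 mm high (plywood above, cleat below), at the joint between them: 12 mm above the cleat's foot, 12 mm below the board's top. About 82 mm above the bench while out, 70 mm once dropped. Pushed off mid-width, the board twists a little between the flanges.
- board_left (a point): Foot of the cleat near its left end (on its underside, 9 mm behind the near face, 12 mm in from the board's left edge). About 70 mm above the bench while riding on the runner, 58 mm when dropped into the notch.
- board_right (a point): The same point at the right end of the cleat.
- figure_a: Painted resin animal on four legs, 129 mm tall, 100 mm long, 43 mm wide, 0.09 kg, standing loose on the board, its feet at least 75 mm from the near edge. Origin between its feet, z up through it.
- figure_b: A smaller one of the same shape, 110 mm tall, 85 mm long, 0.055 kg, also standing loose on the board, its feet at least 75 mm from the near edge. Origin between its feet.
- board2: The neighbouring board, of the same sizes, already home and flat on the other, equal stand. Origin as for the first board. Leave it.
- figure_c: Painted animal, 129 mm tall, standing on the neighbouring board. Bystander; origin between its feet.
- figure_d: Unpainted cream animal, 129 mm tall, standing on the bench to the right. Bystander; origin between its feet.
- jar: Small lidded jar, 42 mm across, 58 mm tall, standing between the two stands. Bystander; origin under its centre.
- tape: Roll of masking tape lying flat, 86 mm across, 24 mm high, on the bench between robot and stands. Bystander; origin under its centre.
- cup: White mixing cup, 80 mm across, 85 mm tall, at the left. Bystander; origin under its centre.
- sander: Brown sanding block, 98 x 68 x 26 mm, at the left. Bystander; origin under its centre.
- can: Steel thinner can, 84 mm across, 115 mm tall, at the right. Bystander; origin under its centre.

How it is judged:
By the outcome, as a careful person would: the job done as asked, in the order asked, and still so for the second after the job is handed in, with the robot touching nothing.
It also fails if it takes over 42 s, if anything falls off the work surface, if the arm or the gripper's body presses on something with over 40 N, if the wrist force passes 120 N, or if a joint passes its speed limit or range.

ROBOT

A 7-joint arm with a two-finger parallel gripper is mounted at the origin on the work surface. World frame = base frame: x ahead of the robot, y to its left, z up, the work surface at z = 0. Lengths are in m, angles in rad, forces in N, time in s.
With the tool pointing down it reaches from about 0.4 to 0.9 m from the base axis. Payload 5.5 kg.
Tool frame: the origin (TCP) lies midway between the tips of the shut fingers; the grasp point (between the pads) lies r.hold_point_z behind it (r.hold_point_z is the distance from the TCP to the grasp point, in m); y points along the fingers, x is the direction in which the jaws open and shut, and the axes are right-handed (so a half turn about y gives the same grasp; the last joint's range is limited). The gripper opens to 85 mm and grips with 20 to 120 N. Pads are 22 mm wide; open, the fingers measure 114 mm over their backs; the gripper's body (76 mm by 85 mm) begins 54 mm behind the grasp point. The pads swing forward as they close: fully open they stand 13 mm farther back than shut.
Start: joints at [-1.036, 0.501, -0.427, 1.55, 0.221, 1.138, -0.21], TCP at [0.174, 0.626, 0.201] pointing down, gripper open.
Joint ranges: [-2.88, 2.88], [-0.31, 2.03], [-1.54, 1.56], [0.2, 2.42], [-1.41, 4.55], [0.19, 2.02], [-2.57, 2.57]. Speed limits (rad/s): [2.57, 2.57, 3.14, 3.14, 3.14, 3.14, 3.14].

INTERFACE

Orientations are given as [roll, pitch, yaw] about the fixed x, y, z axes, in that order (R = Rz(yaw) Ry(pitch) Rx(roll)).
In Python, from plant import r, cams, spotter gives the robot as it stands.
- The arm moves only by the tool drive_tool, never from a script. Its argument "steps" is a list of rows, each an object of numbers: "tx", "ty", "tz": the shift along the world's x, y, z in m; "wx", "wy", "wz": the turn, a rotation vector about the world's x, y, z in degrees. In form: [{"tx": .., "ty": .., "tz": .., "wx": .., "wy": .., "wz": ..}, ...]. A call has exactly 5 rows; each row shifts and turns the pose as measured when the row begins; what a row does not reach is not made up. A row lasts 1/10 s, in which the tool goes at most 50 mm and 8.59 degrees, less where a joint would pass 70% of its speed; a pose out of reach is approached as far as the arm can. A call is refused whole if a number of a shift passes 0.05 or a number of a turn 8.59, either way. A call with a gripper value outside its range is refused whole. "hand" is the opening, from 0 (shut) to 1 (fully open), set as the call begins (left out, the last holds). The fingers move at their own pace and stop on an object; "force" is the grip in N (left out, the last holds). Time passes only in rows, so rows that do not move let the fingers close, or fill a call up. It gives the time, the measured TCP pose, the force and the opening at its end, in the units of the state.
- r.get_obs(): the state, without advancing time (a new reading comes with each control period).
- cams.grab_frame(name): name is "scene" or "top" or "wrist"; returns a dict with "color" (480x640x3 uint8, red, green, blue), "range_z" (480x640 float32, m along the optical axis (not along the pixel's ray), 0 where there is no reading), "fx", "fy", "cx", "cy" (pixels), "world_to_cam" (4x4, takes a point from world to camera coordinates). Camera axes: x right, y up, looking along -z (the intrinsics and any distortion apply to the point x, -y, -z); pixel columns grow to the right and rows downward; lengths in m; the calibration is good to about 2 mm. A picture is of the moment at which its call begins.
- r.sign_off(): hands the job in, once; it reports no verdict.
Trained networks look in a picture, given as the dict that the camera call returned (one of the last four; its "shot" number tells which), for a name from the list of things; names that differ only in an ending like _2 or _b are one class to them, and where a whole thing is asked for, a point or a joint stands for the part that bears it (a point fixed in the world has none). Each returns a list of dicts, best first, with "confidence" (0 to 1); they miss things now and then, are a little off and sometimes report something else, mostly with a low value. They report only what shows in the picture. A call takes as long as a camera call.
- spotter.look_for(picture, label): "at" ([x, y, z] in m, in the coordinates of the camera as it stood for that picture, good to about 4 mm: the middle of the surface that is visible of it).
- spotter.mark_of(picture, label): "at" ([x, y, z] in m, in the coordinates of the camera as it stood for that picture, good to about 4 mm: a listed point, or the origin of a listed thing).
The state is a dict: "time_s": time; "qpos": joint angles; "dq": joint speeds; "effort": joint torques, N m; "tcp_pos": TCP position; "ee_rot": TCP orientation; "force": force on the tool from outside, world axes, zero at the start; "wrist_torque": the same for the moment, N m; "grip_width": opening from 0.0 (shut) to 1.0 (fully open).
Only numpy, scipy, OpenCV 4.12 (cv2) and the standard library are available. Lean on these libraries where they do the work, as an engineer would, in place of code of your own. Each camera call takes 0.05 s, during which the arm holds its last target.

## Working session

There is one attempt and no reset: what is moved stays moved. The work goes in short steps, Python scripts to look and compute and a tool call to move; the robot and the scene stay as the last step left them, time stands still between calls to the robot, and variables do not carry over. Pictures are saved under pics/ and viewed, and the job is handed in when it is done.

Besides the shell and the picture viewer there is one more tool, called after "Request:" by a JSON object that holds its "name" and its "arguments". drive_tool: Moves the arm, as the interface text tells. Its arguments: {"type":"object","properties":{"steps":{"type":"array","items":{"type":"object","properties":{"tx":{"type":"number"},"ty":{"type":"number"},"tz":{"type":"number"},"wx":{"type":"number"},"wy":{"type":"number"},"wz":{"type":"number"}}}},"hand":{"type":"number"},"force":{"type":"number"}},"required":["steps"]}

```bash
mkdir -p pics; ls; cat > h.py <<'E'
import numpy as np, cv2
from plant import r, cams, spotter
def grab(n,save=None):
    p=cams.grab_frame(n)
    if save: cv2.imwrite('pics/'+save,cv2.cvtColor(p['color'],cv2.COLOR_RGB2BGR))
    return p
def w(p,at): return (np.linalg.inv(p['world_to_cam'])@np.r_[at,1])[:3]
def px(p,u,v):
    d=p['range_z'][v,u]; return w(p,[(u-p['cx'])/p['fx']*d,-(v-p['cy'])/p['fy']*d,-d])
def mk(p,l,n=3):
    for d in spotter.mark_of(p,l)[:n]: print(l,np.round(w(p,d['at']),4),round(d['confidence'],2))
E
python3 - <<'E'
from h import *
o=r.get_obs(); print(o['time_s'],o['tcp_pos'],o['ee_rot'],r.hold_point_z)
for n in('scene','top'):
    p=grab(n,n+'0.png')
    print(n,p['fx'],[k for k in p])
    for l in('notch','board','board_edge','board_left','board_right','figure_a','board2'): mk(p,l)
print(r.get_obs()['time_s'])
E
```

```text
pics
0.0 [0.17437847 0.62537763 0.20004716] [-1.57077408  0.00196842  1.29901788] 0.0187
scene 562.4429259287664 ['color', 'range_z', 'fx', 'fy', 'cx', 'cy', 'world_to_cam', 'shot']
notch [ 0.4733 -0.1668  0.074 ] 0.69
board [ 0.5897 -0.2415  0.0722] 0.93
board [0.6736 0.196  0.0715] 0.67
board_edge [ 0.4822 -0.2591  0.0829] 0.62
board_left [ 0.4733 -0.1689  0.0725] 0.85
board_right [ 0.506  -0.3462  0.0712] 0.91
figure_a [ 0.6287 -0.1876  0.0854] 0.67
figure_a [ 0.4155 -0.5225  0.0036] 0.65
figure_a [ 0.6185 -0.2904  0.0858] 0.64
board2 [ 0.5897 -0.2415  0.0722] 0.93
board2 [0.6736 0.196  0.0715] 0.67
top 503.034183939173 ['color', 'range_z', 'fx', 'fy', 'cx', 'cy', 'world_to_cam', 'shot']
board [ 0.5896 -0.2396  0.0801] 0.97
board [0.6735 0.1924 0.0704] 0.96
board_edge [ 0.4872 -0.2591  0.0878] 0.83
board_edge [ 0.6598  0.0127 -0.0034] 0.74
board_edge [ 0.5946 -0.2404  0.0782] 0.15
board_left [ 0.4772 -0.1763  0.0691] 0.71
board_right [ 0.5096 -0.3458  0.0688] 0.73
figure_a [0.7157 0.2149 0.0804] 0.87
figure_a [ 0.633  -0.1873  0.0845] 0.85
figure_a [ 0.4145 -0.5209 -0.0033] 0.66
board2 [ 0.5896 -0.2396  0.0801] 0.97
board2 [0.6735 0.1924 0.0704] 0.96
0.8
```

View images.

View pics/scene0.png

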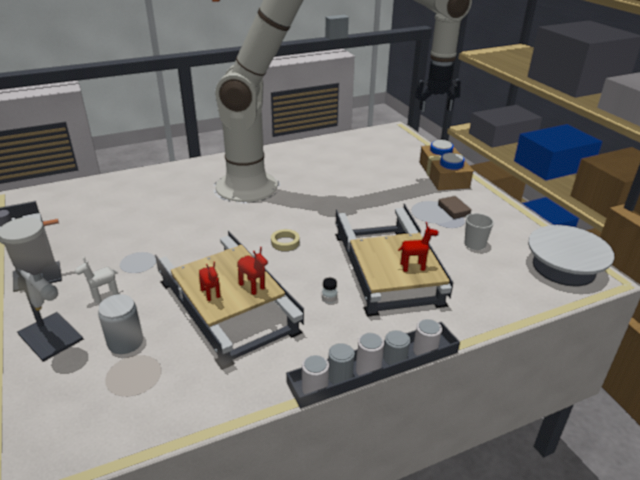

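View pics/top0.png

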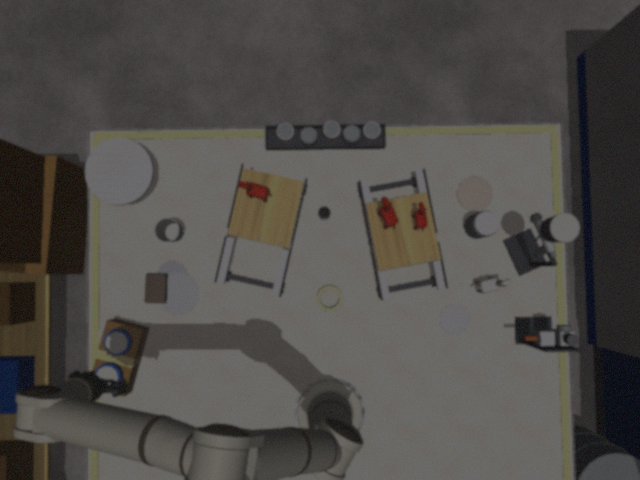

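```bash
python3 - <<'E'
from h import *
p=grab('top'); c=p['color'].astype(int); d=p['range_z']
v,u=np.mgrid[0:480,0:640]
X=np.stack([(u-p['cx'])/p['fx']*d,-(v-p['cy'])/p['fy']*d,-d,np.ones_like(d)],-1)@np.linalg.inv(p['world_to_cam']).T
m=(X[...,2]>.062)&(X[...,2]<.115)&(c[...,0]-c[...,2]>35)&(u>330)&(u<460)&(v>160)&(v<310)&(d>0)
m=cv2.morphologyEx(m.astype(np.uint8),cv2.MORPH_OPEN,np.ones((3,3)))>0
P=X[m][:,:3]; rc=cv2.minAreaRect(P[:,:2].astype(np.float32)); print(m.sum(),rc); print(np.round(cv2.boxPoints(rc),4))
A=np.c_[P[:,:2],np.ones(len(P))]; k=np.linalg.lstsq(A,P[:,2],rcond=None)[0]; print('plane',k)
# stand dark/alu mask
s=(X[...,2]>.055)&(X[...,2]<.115)&(u>340)&(u<460)&(v>160)&(v<310)&(d>0)
Q=X[s][:,:3]; rs=cv2.minAreaRect(Q[:,:2].astype(np.float32)); print('stand',s.sum(),rs); print(np.round(cv2.boxPoints(rs),4))
im=cv2.resize(cv2.cvtColor(p['color'],cv2.COLOR_RGB2BGR)[160:310,330:480],None,fx=4,fy=4,interpolation=cv2.INTER_CUBIC)
cv2.imwrite('pics/crop.png',im)
E
```

```text
3141 ((0.5903419256210327, -0.2415541708469391), (0.2136843502521515, 0.19686149060726166), 9.413400650024414)
[[ 0.4688 -0.1619]
 [ 0.501  -0.3561]
 [ 0.7118 -0.3212]
 [ 0.6796 -0.127 ]]
plane [-0.05891795 -0.00946487  0.11953104]
stand 5096 ((0.5811339020729065, -0.2438274323940277), (0.39002370834350586, 0.21562430262565613), 9.564042091369629)
[[ 0.3709 -0.1699]
 [ 0.4067 -0.3825]
 [ 0.7913 -0.3177]
 [ 0.7555 -0.1051]]
```

View pics/crop.png

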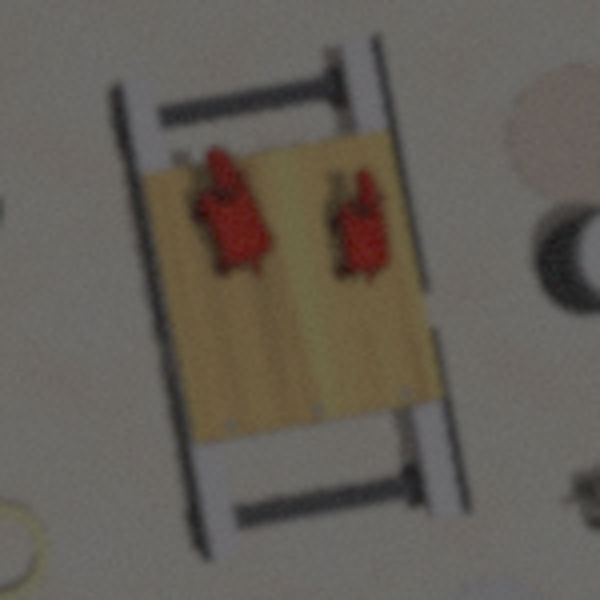

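Request:
{"name": "drive_tool", "arguments": {"steps": [{"tx":0.0226,"ty":-0.0425,"wz":-7.75},{"tx":0.0226,"ty":-0.0425,"wz":-7.75},{"tx":0.0226,"ty":-0.0425,"wz":-7.75},{"tx":0.0226,"ty":-0.0425,"wz":-7.75},{"tx":0.0226,"ty":-0.0425,"wz":-7.75}], "hand": 0, "force": 40}}

```text
validation failed for argument at $.st...
```

Request:
{"name": "drive_tool", "arguments": {"steps": [{"tx":0.0226,"ty":-0.0425,"tz":0.0,"wx":0.0,"wy":0.0,"wz":-7.75},{"tx":0.0226,"ty":-0.0425,"tz":0.0,"wx":0.0,"wy":0.0,"wz":-7.75},{"tx":0.0226,"ty":-0.0425,"tz":0.0,"wx":0.0,"wy":0.0,"wz":-7.75},{"tx":0.0226,"ty":-0.0425,"tz":0.0,"wx":0.0,"wy":0.0,"wz":-7.75},{"tx":0.0226,"ty":-0.0425,"tz":0.0,"wx":0.0,"wy":0.0,"wz":-7.75}], "hand": 0, "force": 40}}

```text
time_s: 1.35
tcp_pos: [0.2827, 0.4134, 0.2003]
ee_rot: [-1.563, -0.003, 0.611]
force: [1.0, 0.5, -0.5]
grip_width: 0.142
```

Request:
{"name": "drive_tool", "arguments": {"steps": [{"tx":0.0226,"ty":-0.0425,"tz":0.0,"wx":0.0,"wy":0.0,"wz":-7.75},{"tx":0.0226,"ty":-0.0425,"tz":0.0,"wx":0.0,"wy":0.0,"wz":-7.75},{"tx":0.0226,"ty":-0.0425,"tz":0.0,"wx":0.0,"wy":0.0,"wz":-7.75},{"tx":0.0226,"ty":-0.0425,"tz":0.0,"wx":0.0,"wy":0.0,"wz":-7.75},{"tx":0.0226,"ty":-0.0425,"tz":0.0,"wx":0.0,"wy":0.0,"wz":-7.75}]}}

```text
time_s: 1.85
tcp_pos: [0.3994, 0.1924, 0.2025]
ee_rot: [-1.56, -0.008, -0.093]
force: [0.7, 0.3, -1.3]
grip_width: 0.003
```

Request:
{"name": "drive_tool", "arguments": {"steps": [{"tx":0.002,"ty":-0.047,"tz":0.0,"wx":0.0,"wy":0.0,"wz":-7.75},{"tx":0.002,"ty":-0.047,"tz":0.0,"wx":0.0,"wy":0.0,"wz":-7.75},{"tx":0.002,"ty":-0.047,"tz":0.0,"wx":0.0,"wy":0.0,"wz":-7.75},{"tx":0.002,"ty":-0.047,"tz":0.0,"wx":0.0,"wy":0.0,"wz":-7.75},{"tx":0.002,"ty":-0.047,"tz":0.0,"wx":0.0,"wy":0.0,"wz":-7.75}]}}

```text
time_s: 2.35
tcp_pos: [0.4127, -0.0516, 0.2051]
ee_rot: [-1.554, -0.014, -0.799]
force: [1.6, -0.7, 0.2]
grip_width: 0.003
```

Request:
{"name": "drive_tool", "arguments": {"steps": [{"tx":0.001,"ty":-0.043,"tz":-0.002,"wx":0.0,"wy":0.0,"wz":-6.9},{"tx":0.001,"ty":-0.043,"tz":-0.002,"wx":0.0,"wy":0.0,"wz":-6.9},{"tx":0.001,"ty":-0.043,"tz":-0.002,"wx":0.0,"wy":0.0,"wz":-6.9},{"tx":0.001,"ty":-0.043,"tz":-0.002,"wx":0.0,"wy":0.0,"wz":-6.9},{"tx":0.001,"ty":-0.043,"tz":-0.002,"wx":0.0,"wy":0.0,"wz":-6.9}]}}

```text
time_s: 2.85
tcp_pos: [0.4181, -0.2761, 0.1977]
ee_rot: [-1.547, -0.018, -1.427]
force: [1.7, 0.1, 0.6]
grip_width: -0.004
```

```bash
python3 - <<'E'
from h import *
from scipy.spatial.transform import Rotation as R
o=r.get_obs(); print(o['time_s'],o['tcp_pos'],o['ee_rot'],o['qpos'])
c=R.from_euler('xyz',o['ee_rot']); t=R.from_euler('xyz',[-np.pi/2,0,0.166-np.pi/2])
print('turn needed deg',np.degrees((t*c.inv()).as_rotvec()))
p=grab('wrist','w1.png')
for l in ('board_edge','notch'): mk(p,l)
E
```

```text
2.85 [ 0.4181078  -0.2761325   0.19772606] [-1.54651565 -0.01793484 -1.42711601] [ 0.06526197  0.20190742  0.52842691  1.97473147 -0.1266072   0.9654385
 -0.772889  ]
turn needed deg [0.80071807 1.53300049 1.26625098]
board_edge [ 0.4767 -0.2612  0.0829] 0.7
board_edge [ 0.4193 -0.5197  0.0019] 0.67
```

View pics/w1.png

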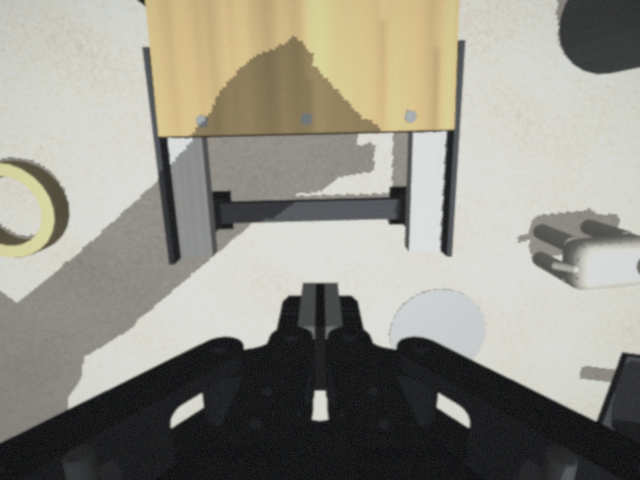

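Request:
{"name": "drive_tool", "arguments": {"steps": [{"tx":0.0,"ty":0.001,"tz":-0.024,"wx":0.16,"wy":0.31,"wz":0.25},{"tx":0.0,"ty":0.001,"tz":-0.024,"wx":0.16,"wy":0.31,"wz":0.25},{"tx":0.0,"ty":0.001,"tz":-0.024,"wx":0.16,"wy":0.31,"wz":0.25},{"tx":0.0,"ty":0.001,"tz":-0.024,"wx":0.16,"wy":0.31,"wz":0.25},{"tx":0.0,"ty":0.001,"tz":-0.024,"wx":0.16,"wy":0.31,"wz":0.25}]}}

```text
time_s: 3.5
tcp_pos: [0.4224, -0.2668, 0.0777]
ee_rot: [-1.563, -0.0, -1.393]
force: [0.2, 0.3, 0.1]
grip_width: 0.0
```

Request:
{"name": "drive_tool", "arguments": {"steps": [{"tx":0.008,"ty":0.0005,"tz":-0.0005,"wx":0.0,"wy":0.0,"wz":-0.1},{"tx":0.008,"ty":0.0005,"tz":-0.0005,"wx":0.0,"wy":0.0,"wz":-0.1},{"tx":0.008,"ty":0.0005,"tz":-0.0005,"wx":0.0,"wy":0.0,"wz":-0.1},{"tx":0.007,"ty":0.0005,"tz":0.0,"wx":0.0,"wy":0.0,"wz":-0.1},{"tx":0.005,"ty":0.0005,"tz":0.0,"wx":0.0,"wy":0.0,"wz":-0.1}]}}

```text
time_s: 4.0
tcp_pos: [0.4626, -0.2592, 0.077]
ee_rot: [-1.563, 0.003, -1.395]
force: [0.3, 0.3, -1.0]
grip_width: 0.002
```

```bash
python3 - <<'E'
from h import *
o=r.get_obs(); print(o['time_s'],o['tcp_pos'],o['ee_rot'],o['force'])
grab('wrist','w2.png')
E
```

```text
4.0 [ 0.46263938 -0.25918194  0.07704101] [-1.56270932  0.00283721 -1.39461864] [ 0.26019059  0.32726985 -0.95514225]
```

View pics/w2.png

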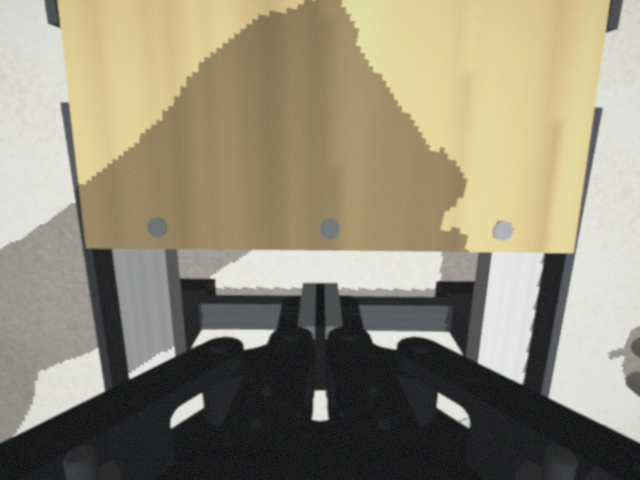

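Request:
{"name": "drive_tool", "arguments": {"steps": [{"tx":0.0,"ty":-0.003,"tz":-0.0005,"wx":0.0,"wy":0.0,"wz":-0.2},{"tx":0.002,"ty":-0.002,"tz":-0.0005,"wx":0.0,"wy":0.0,"wz":-0.2},{"tx":0.003,"ty":0.0,"tz":0.0,"wx":0.0,"wy":0.0,"wz":0.0},{"tx":0.003,"ty":0.0005,"tz":0.0,"wx":0.0,"wy":0.0,"wz":0.0},{"tx":0.003,"ty":0.0005,"tz":0.0,"wx":0.0,"wy":0.0,"wz":0.0}]}}

```text
time_s: 4.55
tcp_pos: [0.4753, -0.2646, 0.0772]
ee_rot: [-1.561, 0.001, -1.403]
force: [0.8, -0.3, -0.4]
grip_width: 0.001
```

Request:
{"name": "drive_tool", "arguments": {"steps": [{"tx":0.003,"ty":0.001,"tz":-0.0005,"wx":0.0,"wy":0.0,"wz":0.0},{"tx":0.003,"ty":0.001,"tz":-0.0005,"wx":0.0,"wy":0.0,"wz":0.0},{"tx":0.003,"ty":0.001,"tz":0.0,"wx":0.0,"wy":0.0,"wz":0.0},{"tx":0.003,"ty":0.0005,"tz":0.0,"wx":0.0,"wy":0.0,"wz":0.0},{"tx":0.003,"ty":0.0005,"tz":0.0,"wx":0.0,"wy":0.0,"wz":0.0}]}}

```text
time_s: 5.05
tcp_pos: [0.4914, -0.2598, 0.0758]
ee_rot: [-1.561, 0.002, -1.403]
force: [-0.5, -0.3, -0.1]
grip_width: 0.004
```

```bash
python3 - <<'E'
from h import *
o=r.get_obs(); print(o['time_s'],o['tcp_pos'],o['ee_rot'],o['force'])
grab('wrist','w3.png')
E
```

```text
5.05 [ 0.4913704 -0.2598133  0.0757642] [-1.56134945  0.00195781 -1.40311619] [-0.51837315 -0.28510642 -0.1279783 ]
```

View pics/w3.png

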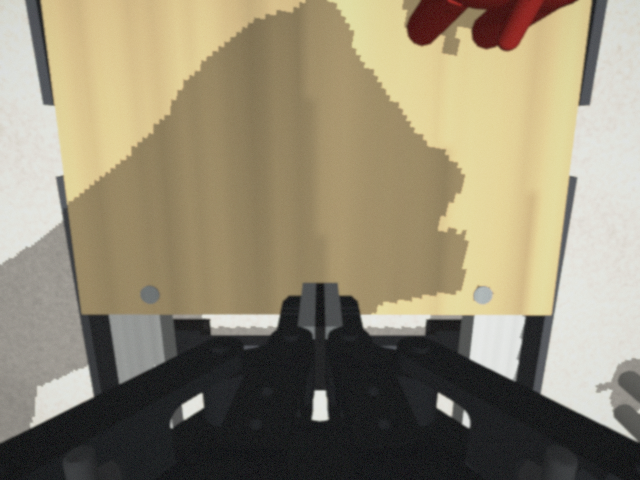

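Request:
{"name": "drive_tool", "arguments": {"steps": [{"tx":0.004,"ty":0.0008,"tz":0.0,"wx":0.0,"wy":0.0,"wz":0.0},{"tx":0.004,"ty":0.0008,"tz":0.0,"wx":0.0,"wy":0.0,"wz":0.0},{"tx":0.004,"ty":0.0008,"tz":0.0,"wx":0.0,"wy":0.0,"wz":0.0},{"tx":0.004,"ty":0.0008,"tz":0.0,"wx":0.0,"wy":0.0,"wz":0.0},{"tx":0.004,"ty":0.0008,"tz":0.0,"wx":0.0,"wy":0.0,"wz":0.0}]}}

```text
time_s: 5.6
tcp_pos: [0.5135, -0.2554, 0.0759]
ee_rot: [-1.561, 0.002, -1.403]
force: [-0.3, -0.7, -0.2]
grip_width: -0.0
```

```bash
python3 - <<'E'
from h import *
o=r.get_obs(); print(o['time_s'],o['tcp_pos'],o['ee_rot'],o['force'])
grab('wrist','w4.png')
E
```

```text
5.6 [ 0.51347802 -0.25540978  0.07585043] [-1.56087693  0.00175709 -1.40292866] [-0.3153744  -0.68850556 -0.17654162]
```

View pics/w4.png

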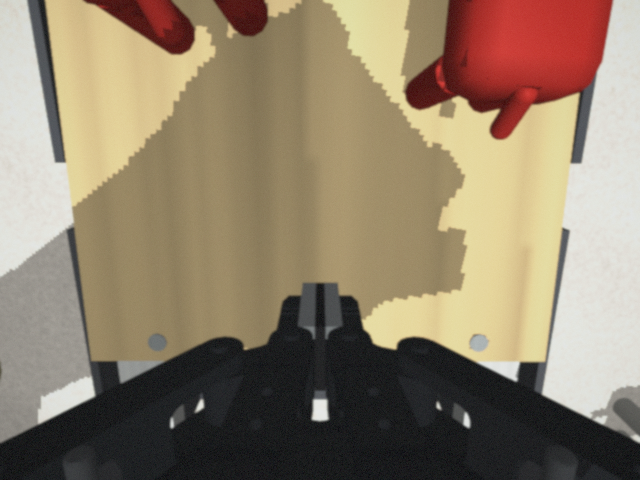

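```bash
python3 - <<'E'
from h import *
o=r.get_obs()
p=grab('wrist')
def pr(x):
    c=p['world_to_cam']@np.r_[x,1]; return p['cx']+p['fx']*c[0]/-c[2], p['cy']-p['fy']*c[1]/-c[2]
print('tcp px',pr(o['tcp_pos']),'cam at',np.linalg.inv(p['world_to_cam'])[:3,3])
for u,v in((320,285),(320,300),(310,310),(310,290),(260,270),(260,320),(160,350),(160,358),(470,350)): print(u,v,np.round(px(p,u,v),4))
p=grab('scene','s2.png'); print('scene tcp',pr(o['tcp_pos']))
mk(p,'board_edge');mk(p,'board')
im=cv2.imread('pics/s2.png')[200:360,120:320]; cv2.imwrite('pics/s2c.png',cv2.resize(im,None,fx=3.7,fy=3.7,interpolation=cv2.INTER_CUBIC))
E
```

```text
tcp px (np.float64(318.2660447079847), np.float64(276.5708564461721)) cam at [ 0.58068056 -0.2447361   0.24948518]
320 285 [ 0.5256 -0.254   0.1135]
320 300 [ 0.5253 -0.2541  0.126 ]
310 310 [ 0.5249 -0.2509  0.1338]
310 290 [ 0.5249 -0.2505  0.1179]
260 270 [ 0.5195 -0.2295  0.0924]
260 320 [ 0.4978 -0.2327  0.0946]
160 350 [ 0.4764 -0.1915  0.0952]
160 358 [ 0.4723 -0.1917  0.0949]
470 350 [ 0.499  -0.3251  0.0948]
scene tcp (np.float64(212.9547086024076), np.float64(269.02428530821305))
board_edge [ 0.483  -0.2629  0.0843] 0.97
board [0.6715 0.1966 0.0697] 0.86
board [ 0.5878 -0.242   0.0713] 0.69
```

View pics/s2c.png

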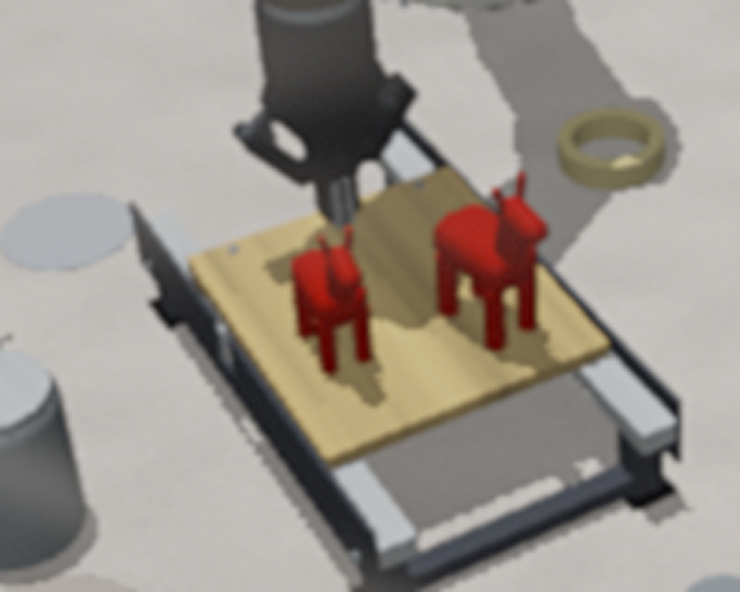

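```bash
python3 - <<'E'
from h import *
p=grab('wrist'); o=r.get_obs(); print(o['tcp_pos'],o['grip_width'],o['time_s'])
d=p['range_z']
v,u=np.mgrid[0:480,0:640]
X=np.stack([(u-p['cx'])/p['fx']*d,-(v-p['cy'])/p['fy']*d,-d,np.ones_like(d)],-1)@np.linalg.inv(p['world_to_cam']).T
for vv in range(276,480,8):
    for uu in (230,290,305,312,320,335,350): 
        x=X[vv,uu]; print('%d:(%.3f %.3f %.3f)'%(uu,x[0],x[1],x[2]),end=' ')
    print(vv)
E
```

```text
[ 0.51275584 -0.25562511  0.07581293] 0.0025251027989157495 5.9
230:(0.513 -0.218 0.093) 290:(0.518 -0.243 0.093) 305:(0.518 -0.249 0.092) 312:(0.519 -0.252 0.092) 320:(0.519 -0.255 0.092) 335:(0.521 -0.261 0.093) 350:(0.522 -0.268 0.093) 276
230:(0.510 -0.218 0.093) 290:(0.514 -0.243 0.093) 305:(0.523 -0.249 0.111) 312:(0.523 -0.252 0.112) 320:(0.524 -0.255 0.112) 335:(0.525 -0.260 0.112) 350:(0.518 -0.268 0.093) 284
230:(0.506 -0.219 0.093) 290:(0.511 -0.244 0.094) 305:(0.523 -0.249 0.118) 312:(0.523 -0.252 0.119) 320:(0.524 -0.255 0.119) 335:(0.525 -0.260 0.119) 350:(0.515 -0.269 0.093) 292
230:(0.503 -0.219 0.094) 290:(0.518 -0.245 0.117) 305:(0.523 -0.250 0.126) 312:(0.523 -0.252 0.125) 320:(0.523 -0.255 0.125) 335:(0.525 -0.260 0.126) 350:(0.522 -0.266 0.117) 300
230:(0.500 -0.220 0.094) 290:(0.518 -0.245 0.123) 305:(0.523 -0.250 0.131) 312:(0.523 -0.252 0.132) 320:(0.524 -0.255 0.132) 335:(0.524 -0.260 0.130) 350:(0.521 -0.266 0.122) 308
230:(0.496 -0.220 0.094) 290:(0.518 -0.245 0.129) 305:(0.523 -0.250 0.137) 312:(0.523 -0.252 0.137) 320:(0.523 -0.255 0.137) 335:(0.525 -0.25
[... 2920 characters left out ...]
40 0.198) 290:(0.522 -0.249 0.190) 305:(0.522 -0.252 0.189) 312:(0.522 -0.253 0.189) 320:(0.523 -0.255 0.189) 335:(0.524 -0.257 0.190) 350:(0.524 -0.260 0.190) 452
230:(0.529 -0.240 0.200) 290:(0.523 -0.249 0.192) 305:(0.523 -0.252 0.192) 312:(0.522 -0.253 0.191) 320:(0.523 -0.255 0.192) 335:(0.524 -0.257 0.192) 350:(0.523 -0.260 0.191) 460
230:(0.528 -0.240 0.201) 290:(0.523 -0.250 0.194) 305:(0.523 -0.252 0.193) 312:(0.522 -0.253 0.193) 320:(0.523 -0.255 0.194) 335:(0.523 -0.257 0.193) 350:(0.524 -0.260 0.193) 468
230:(0.529 -0.241 0.203) 290:(0.522 -0.250 0.195) 305:(0.523 -0.252 0.195) 312:(0.523 -0.253 0.195) 320:(0.523 -0.255 0.195) 335:(0.524 -0.257 0.196) 350:(0.523 -0.260 0.194) 476
```

Request:
{"name": "drive_tool", "arguments": {"steps": [{"tx":-0.003,"ty":-0.0005,"tz":0.008,"wx":0.0,"wy":0.0,"wz":0.0},{"tx":-0.015,"ty":-0.0025,"tz":0.0,"wx":0.0,"wy":0.0,"wz":0.0},{"tx":-0.018,"ty":-0.003,"tz":0.0,"wx":0.0,"wy":0.0,"wz":0.0},{"tx":-0.018,"ty":-0.003,"tz":0.0,"wx":0.0,"wy":0.0,"wz":0.0},{"tx":-0.012,"ty":-0.002,"tz":0.0,"wx":0.0,"wy":0.0,"wz":0.0}]}}

```text
time_s: 6.4
tcp_pos: [0.4456, -0.2671, 0.0863]
ee_rot: [-1.559, 0.001, -1.402]
force: [0.0, -0.6, 0.4]
grip_width: 0.0
```

Request:
{"name": "drive_tool", "arguments": {"steps": [{"tx":0.0,"ty":0.0,"tz":-0.01,"wx":0.0,"wy":0.0,"wz":0.0},{"tx":0.0,"ty":0.0,"tz":-0.01,"wx":0.0,"wy":0.0,"wz":0.0},{"tx":0.0,"ty":0.0,"tz":-0.01,"wx":0.0,"wy":0.0,"wz":0.0},{"tx":0.0,"ty":0.0,"tz":-0.01,"wx":0.0,"wy":0.0,"wz":0.0},{"tx":0.0,"ty":0.0,"tz":-0.004,"wx":0.0,"wy":0.0,"wz":0.0}]}}

```text
time_s: 6.9
tcp_pos: [0.4466, -0.2672, 0.0395]
ee_rot: [-1.557, 0.0, -1.402]
force: [0.3, 0.2, 0.1]
grip_width: 0.002
```

```bash
python3 - <<'E'
from h import *
p=grab('wrist','w5.png'); o=r.get_obs(); print(o['tcp_pos'],o['ee_rot'],o['force'],o['time_s'])
for v in range(264,320,6): print(v,px(p,312,v).round(4),px(p,260,v).round(4))
E
```

```text
[ 0.44631167 -0.26700936  0.03921281] [-1.55755976e+00  4.88126414e-04 -1.40223046e+00] [ 0.40058756  0.21576136 -0.34924729] 6.95
264 [ 4.386e-01 -2.648e-01  4.000e-04] [ 4.337e-01 -2.358e-01  2.000e-04]
270 [ 0.4351 -0.2654  0.0005] [ 0.4298 -0.2362 -0.0006]
276 [ 0.4308 -0.2661 -0.0016] [ 4.263e-01 -2.367e-01 -1.000e-04]
282 [ 0.4276 -0.2666 -0.0005] [ 0.423  -0.2373  0.0006]
288 [ 0.457  -0.2633  0.0796] [ 0.4191 -0.2377  0.    ]
294 [ 0.4565 -0.2635  0.0838] [ 0.415  -0.2381 -0.0009]
300 [ 0.4567 -0.2635  0.0893] [ 0.4179 -0.2398  0.0133]
306 [ 0.4565 -0.2636  0.0935] [ 0.4178 -0.2408  0.0202]
312 [ 0.4567 -0.2637  0.0984] [ 0.4141 -0.2412  0.0198]
318 [ 0.4562 -0.2638  0.1015] [ 0.4108 -0.2417  0.0201]
```

View pics/w5.png

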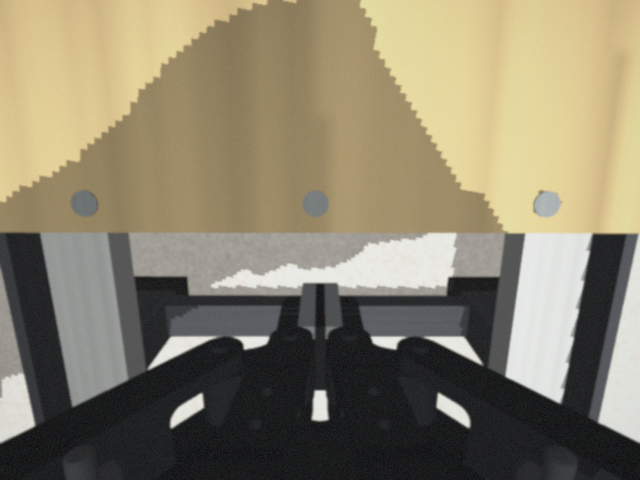

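Request:
{"name": "drive_tool", "arguments": {"steps": [{"tx":0.005,"ty":0.0008,"tz":0.0,"wx":0.0,"wy":0.0,"wz":0.0},{"tx":0.005,"ty":0.0008,"tz":0.0,"wx":0.0,"wy":0.0,"wz":0.0},{"tx":0.005,"ty":0.0008,"tz":0.0,"wx":0.0,"wy":0.0,"wz":0.0},{"tx":0.004,"ty":0.0007,"tz":0.0,"wx":0.0,"wy":0.0,"wz":0.0},{"tx":0.003,"ty":0.0005,"tz":0.0,"wx":0.0,"wy":0.0,"wz":0.0}]}}

```text
time_s: 7.45
tcp_pos: [0.471, -0.2632, 0.0392]
ee_rot: [-1.558, 0.0, -1.402]
force: [-1.6, -0.6, -0.3]
grip_width: 0.001
```

Request:
{"name": "drive_tool", "arguments": {"steps": [{"tx":0.003,"ty":0.0005,"tz":0.0,"wx":0.0,"wy":0.0,"wz":0.0},{"tx":0.003,"ty":0.0005,"tz":0.0,"wx":0.0,"wy":0.0,"wz":0.0},{"tx":0.003,"ty":0.0005,"tz":0.0,"wx":0.0,"wy":0.0,"wz":0.0},{"tx":0.003,"ty":0.0005,"tz":0.0,"wx":0.0,"wy":0.0,"wz":0.0},{"tx":0.003,"ty":0.0005,"tz":0.0,"wx":0.0,"wy":0.0,"wz":0.0}]}}

```text
time_s: 7.95
tcp_pos: [0.4859, -0.2606, 0.0392]
ee_rot: [-1.559, 0.001, -1.402]
force: [-1.5, -0.9, 0.5]
grip_width: 0.001
```

```bash
python3 - <<'E'
from h import *
p=grab('wrist','w6.png'); o=r.get_obs(); print(o['tcp_pos'],o['ee_rot'],o['force'],o['time_s'])
for v in range(200,300,6): print(v,px(p,312,v).round(4),px(p,260,v).round(4))
E
```

```text
[ 0.48661089 -0.26047978  0.03926496] [-1.55866885e+00  5.21659140e-04 -1.40167149e+00] [-0.93895023  0.09475916 -0.30650004] 8.0
200 [ 0.5303 -0.2514  0.0917] [ 0.5277 -0.2356  0.092 ]
206 [ 0.5287 -0.2517  0.0928] [ 0.526  -0.2359  0.0928]
212 [ 0.5268 -0.252   0.0926] [ 0.5242 -0.2362  0.0932]
218 [ 0.5248 -0.2523  0.0923] [ 0.5224 -0.2365  0.0933]
224 [ 0.5234 -0.2526  0.0943] [ 0.5208 -0.2369  0.0946]
230 [ 0.5215 -0.2529  0.0941] [ 0.5184 -0.2369  0.0927]
236 [ 0.5195 -0.2532  0.0937] [ 0.5168 -0.2372  0.0937]
242 [ 0.5179 -0.2535  0.0948] [ 0.5147 -0.2374  0.0931]
248 [ 0.5158 -0.2538  0.0941] [ 0.5128 -0.2377  0.0933]
254 [ 0.5139 -0.2541  0.0944] [ 0.5108 -0.238   0.0934]
260 [ 0.5115 -0.2545  0.093 ] [ 0.5089 -0.2382  0.0935]
266 [ 0.5102 -0.2547  0.095 ] [ 0.5069 -0.2385  0.0935]
272 [ 0.5082 -0.2551  0.0949] [ 0.5053 -0.2389  0.0946]
278 [ 0.5064 -0.2554  0.0953] [ 0.5032 -0.2391  0.0943]
284 [ 0.5043 -0.2557  0.095 ] [ 0.501  -0.2393  0.0939]
290 [ 0.5021 -0.2561  0.0947] [ 0.499  -0.2396  0.094 ]
296 [ 0.5    -0.2564  0.0945] [ 0.4973 -0.24    0.0948]
```

View pics/w6.png

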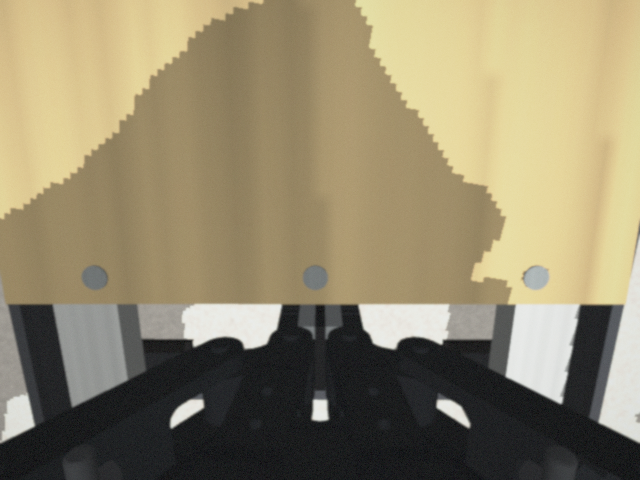

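Request:
{"name": "drive_tool", "arguments": {"steps": [{"tx":0.003,"ty":0.0005,"tz":0.0,"wx":0.0,"wy":0.0,"wz":0.0},{"tx":0.004,"ty":0.0007,"tz":0.0,"wx":0.0,"wy":0.0,"wz":0.0},{"tx":0.004,"ty":0.0007,"tz":0.0,"wx":0.0,"wy":0.0,"wz":0.0},{"tx":0.004,"ty":0.0007,"tz":0.0,"wx":0.0,"wy":0.0,"wz":0.0},{"tx":0.003,"ty":0.0005,"tz":0.0,"wx":0.0,"wy":0.0,"wz":0.0}]}}

```text
time_s: 8.5
tcp_pos: [0.5057, -0.2572, 0.0392]
ee_rot: [-1.559, 0.001, -1.402]
force: [-1.4, -0.1, -0.6]
grip_width: 0.001
```

Request:
{"name": "drive_tool", "arguments": {"steps": [{"tx":0.003,"ty":0.0005,"tz":0.0,"wx":0.0,"wy":0.0,"wz":0.0},{"tx":0.003,"ty":0.0005,"tz":0.0,"wx":0.0,"wy":0.0,"wz":0.0},{"tx":0.002,"ty":0.0003,"tz":0.0,"wx":0.0,"wy":0.0,"wz":0.0},{"tx":0.002,"ty":0.0003,"tz":0.0,"wx":0.0,"wy":0.0,"wz":0.0},{"tx":0.002,"ty":0.0003,"tz":0.0,"wx":0.0,"wy":0.0,"wz":0.0}]}}

```text
time_s: 9.0
tcp_pos: [0.5189, -0.2548, 0.0389]
ee_rot: [-1.559, 0.001, -1.402]
force: [-1.1, 0.3, -0.4]
grip_width: 0.002
```

```bash
python3 - <<'E'
from h import *
p=grab('wrist','w7.png'); o=r.get_obs(); print(o['tcp_pos'],o['ee_rot'],o['force'],o['time_s'])
for v in range(200,300,12): print(v,px(p,312,v).round(4),px(p,100,v).round(4),px(p,540,v).round(4))
E
```

```text
[ 0.51936837 -0.25465854  0.03894303] [-1.55896996e+00  8.12711905e-04 -1.40120686e+00] [-0.88841009  0.13798229 -0.32956325] 9.05
200 [ 0.5636 -0.2455  0.0924] [ 0.5526 -0.1814  0.0921] [ 0.5754 -0.3137  0.0934]
212 [ 0.5598 -0.2461  0.0921] [ 0.549  -0.1819  0.0929] [ 0.5718 -0.3151  0.0929]
224 [ 0.5562 -0.2467  0.0926] [ 0.5451 -0.182   0.0928] [ 0.5682 -0.3159  0.0936]
236 [ 0.5525 -0.2473  0.0933] [ 0.5414 -0.1823  0.0933] [ 0.5645 -0.3171  0.0936]
248 [ 0.5491 -0.2479  0.0947] [ 0.5376 -0.1826  0.0936] [ 0.5609 -0.3181  0.0939]
260 [ 0.5449 -0.2486  0.0938] [ 0.5335 -0.1825  0.0932] [ 0.5569 -0.3198  0.0931]
272 [ 0.5416 -0.2492  0.0955] [ 0.5303 -0.1836  0.0952] [ 0.5533 -0.3202  0.0944]
284 [ 0.5376 -0.2499  0.0953] [ 0.5257 -0.1832  0.0941] [ 0.5495 -0.3213  0.0947]
296 [ 0.5333 -0.2506  0.0949] [ 0.5216 -0.1833  0.0943] [ 0.5459 -0.3219  0.0957]
```

View pics/w7.png

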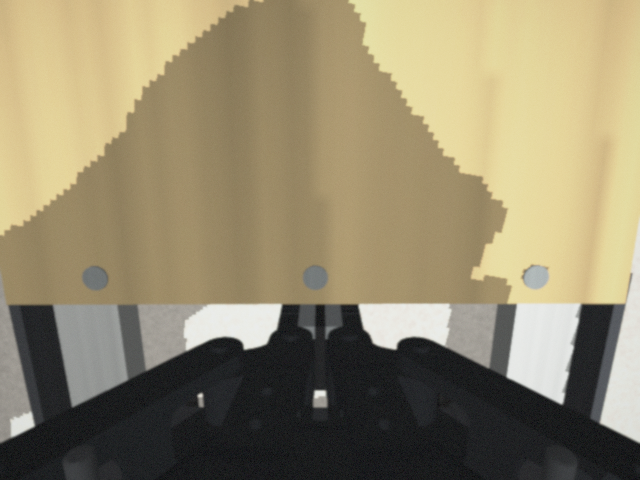

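Request:
{"name": "drive_tool", "arguments": {"steps": [{"tx":0.002,"ty":0.0003,"tz":0.0,"wx":0.0,"wy":0.0,"wz":0.0},{"tx":0.002,"ty":0.0003,"tz":0.0,"wx":0.0,"wy":0.0,"wz":0.0},{"tx":0.002,"ty":0.0003,"tz":0.0,"wx":0.0,"wy":0.0,"wz":0.0},{"tx":0.0015,"ty":0.0003,"tz":0.0,"wx":0.0,"wy":0.0,"wz":0.0},{"tx":0.001,"ty":0.0002,"tz":0.0,"wx":0.0,"wy":0.0,"wz":0.0}]}}

```text
time_s: 9.55
tcp_pos: [0.5283, -0.2532, 0.0389]
ee_rot: [-1.559, 0.001, -1.402]
force: [-1.8, -0.4, -0.6]
grip_width: 0.002
```

```bash
cat > c.py <<'E'
from h import *
import sys
p=grab('wrist',sys.argv[1]); o=r.get_obs(); print(o['tcp_pos'].round(4),o['ee_rot'].round(3),o['force'],o['time_s'])
for v in (200,224,248,272,290): print(v,px(p,312,v).round(4),px(p,100,v).round(4),px(p,540,v).round(4))
E
python3 c.py w8.png
```

```text
[ 0.5288 -0.2532  0.039 ] [-1.559e+00  1.000e-03 -1.401e+00] [-0.27851201  0.04276449 -0.03258007] 9.6
200 [ 0.5727 -0.244   0.0906] [ 0.5621 -0.1801  0.0927] [ 0.5847 -0.3132  0.0916]
224 [ 0.5654 -0.2452  0.0916] [ 0.5548 -0.1808  0.0935] [ 0.5775 -0.315   0.0925]
248 [ 0.558  -0.2464  0.093 ] [ 0.547  -0.1809  0.0934] [ 0.5699 -0.3176  0.0922]
272 [ 0.5501 -0.2477  0.0929] [ 0.5391 -0.1813  0.0938] [ 0.5624 -0.3196  0.0929]
290 [ 0.5442 -0.2487  0.0935] [ 0.5331 -0.1817  0.0943] [ 0.5566 -0.3212  0.0935]
```

Request:
{"name": "drive_tool", "arguments": {"steps": [{"tx":0.001,"ty":0.0002,"tz":0.0,"wx":0.0,"wy":0.0,"wz":0.0},{"tx":0.001,"ty":0.0002,"tz":0.0,"wx":0.0,"wy":0.0,"wz":0.0},{"tx":0.001,"ty":0.0002,"tz":0.0,"wx":0.0,"wy":0.0,"wz":0.0},{"tx":0.0005,"ty":0.0001,"tz":0.0,"wx":0.0,"wy":0.0,"wz":0.0},{"tx":0.0005,"ty":0.0001,"tz":0.0,"wx":0.0,"wy":0.0,"wz":0.0}]}}

```text
time_s: 10.1
tcp_pos: [0.5327, -0.2525, 0.0391]
ee_rot: [-1.559, 0.001, -1.402]
force: [-2.2, -0.3, -0.4]
grip_width: -0.001
```

```bash
python3 c.py w9.png
```

```text
[ 0.5329 -0.2525  0.0391] [-1.559e+00  1.000e-03 -1.402e+00] [-0.73313865 -0.06743957 -0.08815798] 10.15
200 [ 0.5755 -0.2433  0.082 ] [ 0.5635 -0.1736  0.0819] [ 0.5883 -0.3179  0.0823]
224 [ 0.5674 -0.2446  0.082 ] [ 0.5554 -0.174   0.0823] [ 0.5804 -0.3204  0.0824]
248 [ 0.5588 -0.246   0.0815] [ 0.5469 -0.1744  0.0825] [ 0.572  -0.3238  0.0812]
272 [ 0.5508 -0.2474  0.0832] [ 0.5377 -0.1743  0.0818] [ 0.5639 -0.3257  0.0825]
290 [ 0.5438 -0.2485  0.0823] [ 0.5309 -0.1744  0.0817] [ 0.557  -0.3285  0.0814]
```

View pics/w9.png

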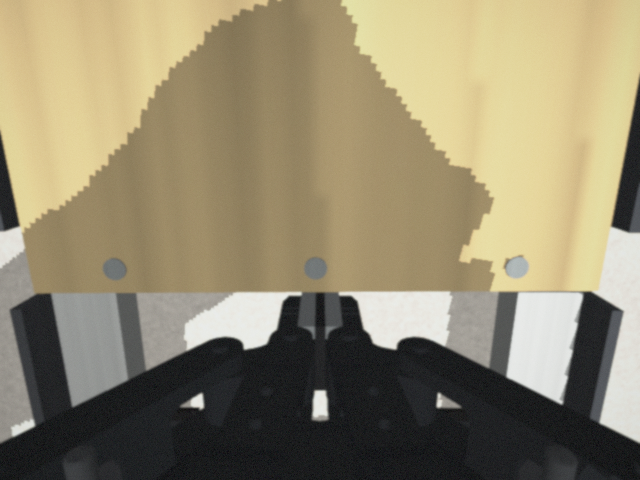

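Request:
{"name": "drive_tool", "arguments": {"steps": [{"tx":-0.004,"ty":-0.0007,"tz":0.0,"wx":0.0,"wy":0.0,"wz":0.0},{"tx":-0.01,"ty":-0.0017,"tz":0.0,"wx":0.0,"wy":0.0,"wz":0.0},{"tx":-0.02,"ty":-0.0033,"tz":0.0,"wx":0.0,"wy":0.0,"wz":0.0},{"tx":-0.02,"ty":-0.0033,"tz":0.0,"wx":0.0,"wy":0.0,"wz":0.0},{"tx":-0.02,"ty":-0.0033,"tz":0.0,"wx":0.0,"wy":0.0,"wz":0.0}]}}

```text
time_s: 10.65
tcp_pos: [0.4595, -0.2643, 0.0398]
ee_rot: [-1.554, -0.002, -1.397]
force: [-0.6, -0.2, -0.4]
grip_width: 0.0
```

Request:
{"name": "drive_tool", "arguments": {"steps": [{"tx":0.0,"ty":0.0,"tz":0.02,"wx":0.0,"wy":0.0,"wz":0.0},{"tx":0.0,"ty":0.0,"tz":0.03,"wx":0.0,"wy":0.0,"wz":0.0},{"tx":0.0,"ty":0.0,"tz":0.03,"wx":0.0,"wy":0.0,"wz":0.0},{"tx":0.0,"ty":0.0,"tz":0.03,"wx":0.0,"wy":0.0,"wz":0.0},{"tx":0.0,"ty":0.0,"tz":0.02,"wx":0.0,"wy":0.0,"wz":0.0}]}}

```text
time_s: 11.15
tcp_pos: [0.4478, -0.2643, 0.1706]
ee_rot: [-1.562, 0.004, -1.405]
force: [1.5, 0.1, -0.3]
grip_width: -0.0
```

```bash
python3 - <<'E'
from h import *
o=r.get_obs(); print(o['tcp_pos'],o['force'],o['time_s'])
grab('scene','s9.png'); p=grab('wrist','w10.png')
p=grab('scene')
for l in('board','board_edge','figure_a','jar','tape'): mk(p,l)
d=p['range_z']; c=p['color'].astype(int); v,u=np.mgrid[0:480,0:640]
X=np.stack([(u-p['cx'])/p['fx']*d,-(v-p['cy'])/p['fy']*d,-d,np.ones_like(d)],-1)@np.linalg.inv(p['world_to_cam']).T
for nm,s in(('b1',-1),('b2',1)):
    m=(X[...,2]>.062)&(X[...,2]<.1)&(c[...,0]-c[...,2]>35)&(c[...,1]>90)&(X[...,1]*s>0)&(d>0)&(X[...,0]>.45)
    P=X[m]; k=np.linalg.lstsq(np.c_[P[:,:2],np.ones(len(P))],P[:,2],rcond=None)[0]; print(nm,m.sum(),'plane',k,P[:,2].mean())
E
```

```text
[ 0.4477841  -0.26430641  0.17064413] [ 1.50220543  0.1000515  -0.30967042] 11.15
board [ 0.6512 -0.2313  0.0652] 0.97
board [0.6752 0.1963 0.069 ] 0.92
board_edge [ 0.5437 -0.249   0.0697] 0.74
figure_a [ 0.4137 -0.5227  0.0062] 0.89
figure_a [0.7151 0.2196 0.08  ] 0.84
figure_a [ 0.6823 -0.2799  0.0837] 0.6
jar [ 0.6581  0.0071 -0.0017] 0.8
tape [ 0.3777 -0.0068 -0.001 ] 0.87
b1 3839 plane [-0.00298057  0.00074136  0.08501513] 0.08283884170428371
b2 3343 plane [-0.00517305 -0.00012811  0.08626469] 0.0826904237350482
```

View pics/s9.png

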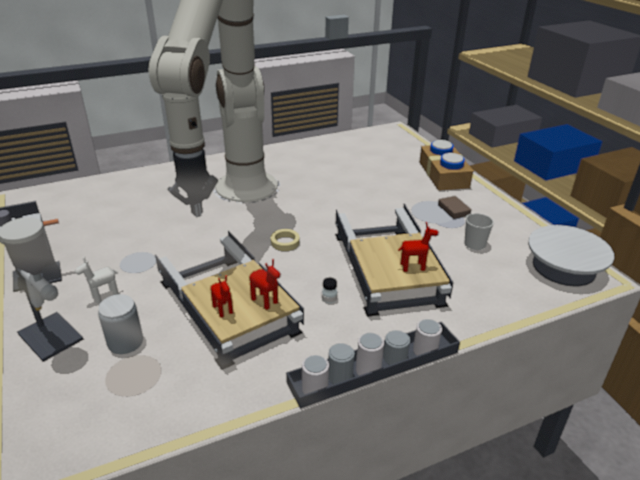

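View pics/w10.png

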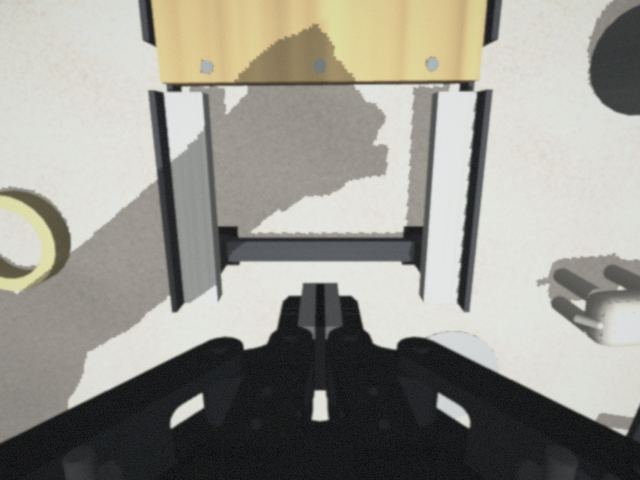

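Both boards now read flat at the same height (about 0.083 m at the top). In the scene view the figures stand at about (222,297) and (265,283), and everything else is where it was. In the wrist view the cleat sits in both notches (board edge at row 82), and the hand is clear.

```bash
python3 - <<'E'
from h import *
o=r.get_obs(); print(o['time_s'],np.abs(o['dq']).max()); print(r.sign_off())
E
```

```text
11.55 0.00632984230746681
the job is handed in; nothing more can be done
None
```

I pushed the right-hand board home with shut fingertips at the middle of its near edge, over about 61 mm. The cleat dropped into both notches; I then drew the hand back and up, and handed the job in at about 11.6 s.

**Last checks:**
- The pushed board's top reads 83 mm above the bench and is flat to about 0.003 rad. Its neighbour reads the same height, within 0.2 mm.
- Straight after the drop, with the fingers still in place, the wrist depth gave 81–83 mm on the left, middle and right.
- In the scene picture all the figures are standing and nothing else looks moved. The detector found the jar, tape, neighbouring board and figures c and d. It missed the larger figure on the pushed board, so I confirmed that one only by eye.
- The forces I read between moves stayed around 2 N or less.

**What disagreed:** the real fingertips sit about 35 mm higher than the reported TCP. Because of this, my first approach passed over the board's edge without touching it. I noticed in the wrist picture, backed out, came down by the measured tip height instead, and the push then worked.

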